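# Shut and latch the microscope light shield

### The job

Shut the sliding gate of the light shield on the optical bench and latch it: lift the drop bar by its cross grip, run the gate in so that the bar's tooth passes over the striker, find the catch's tall back stop by feel and let the bar down along it until the tooth sits fully in the slot between striker and stop. Be gentle with the rubber-mounted catch (it tears at 20 N), leave the gate latched, still and with the bar level, and do not disturb the things standing around.

Things in the scene. Friction and masses are not known exactly. Their poses are not given: they have to be found in the camera images.
- shield: fixed frame of the low light shield: aluminium floor rail with a black panel. Origin on the bench top in the gate's plane; z up, y along the gate's travel, pointing the way the gate closes (towards the receiving post), x square to the gate. Place and yaw differ from run to run. Below, heights are above the bench top and every 'y' is along this y from this origin
- post: fixed aluminium receiving post, 40 x 40 mm, top 84 mm high, at y = 115 to 155 mm, with a fork bracket on its near side and a black panel beyond. Its origin and axes coincide with the shield's. The steel catch, 30 mm wide in x, sits on its top on rubber that gives about 1 mm per 12 N, along y and downward; more than 20 N between latch and catch tears it
- catch_mid (a point): a mark on the post, 122 mm high at y = 118 mm, NOT on the catch. Along y the catch has: striker 10 mm thick, flat top 122 mm high, upright faces, no ramp; slot 13 mm wide, floor 101 mm high; back stop, a wall 12 mm thick, top 176 mm high. It is clamped in a slotted hole where nobody measured: the stop's near face lies within 20 mm either way in y of this mark
- plunger (a joint): spring plunger with a rubber tip, 50 mm high, on the post's near side; how far it is pushed in, m, 0 = out. It meets the gate when joint gate reads 0.10 and pushes it open with 3 N, rising to 6 N at 0.150, so an unlatched gate does not stay shut
- gate (a joint): how far the sliding gate (dark panel 180 mm wide, 10 mm thick, top 123 mm high) has moved to close, along +y, in m: 0 fully open, end of travel 0.165. It stays where it is left (friction 0.8 N) unless the plunger pushes it. It starts at 0 to 0.05; latched it reads 0.110 to 0.150, depending on where the catch is clamped
- bar (a joint): angle of the steel latch bar on the gate, rad: 0 = level (on a rest of the gate, where its own weight of 0.18 kg takes it), grows as the free end is lifted, up to 0.9. The bar is 12 mm wide in x, 14 mm high, and runs from its pivot towards +y. The tooth passes over the striker at angles above 0.09 and below 0.25 keeps facing the stop
- pivot (a point): pivot of the bar on the gate, 140 mm high, at y = joint gate - 0.180 m; the bar turns about an axis along x. The grip stands 42 mm above it, so for a still gate the grip moves back (-y) as it is lifted, 8 mm at 0.16 rad, and forward again as it is lowered
- grip (a point): centre of the bar's cross grip: a steel rod 16 mm in diameter, 44 mm long, lying along x, on a 6 mm stem. With the bar level it is 182 mm high, 105 mm from the pivot towards +y; the bar's top is 35 mm below it. It can be pinched from above with the fingers closing along y and then turns between the pads
- tooth (a point): middle of the lower end of the bar's tooth, which hangs down at the bar's very end: 10 mm along y, 12 mm in x, 155 to 165 mm from the pivot. With the bar level its lower end is 108 mm high, so 14 mm below the striker's top
- slide_box: bystander: closed grey slide box, 90 x 170 x 32 mm, loose on the bench; origin at the centre of its underside
- jar: bystander: small amber jar with black cap, 52 mm in diameter, 70 mm high, loose; origin at the centre of its underside
- lens_mount: bystander: lens in a black ring on a short steel stand, foot 60 mm in diameter, 108 mm high, loose; origin at the centre of its underside

How it is judged:
By the outcome, as a careful person would: the job done as asked, in the order asked, and still so for the second after the job is handed in, with the robot touching nothing.
It also fails if it takes over 48 s, if anything falls off the work surface, if the arm or the gripper's body presses on something with over 40 N, if the wrist force passes 120 N, or if a joint passes its speed limit or range.

### The arm

A 6-joint arm with a two-finger parallel gripper is mounted at the origin on the work surface. World frame = base frame: x ahead of the robot, y to its left, z up, the work surface at z = 0. Lengths are in m, angles in rad, forces in N, time in s.
With the tool pointing down it reaches from about 0.35 to 0.85 m from the base axis. Payload 8.1 kg.
Tool frame: the origin (TCP) lies midway between the tips of the shut fingers; the grasp point (between the pads) lies robot.grasp_offset behind it (robot.grasp_offset is the distance from the TCP to the grasp point, in m); z points along the fingers, y is the direction in which the jaws open and shut (so a half turn about z gives the same grasp; the last joint's range is limited). The gripper opens to 93 mm and grips with 3 to 60 N. Pads are 15 mm wide; open, the fingers measure 128 mm over their backs; the gripper's body (75 mm by 188 mm) begins 65 mm behind the grasp point.
Start: joints at [1.114, 0.13, 1.488, -0, 1.523, -0.085], TCP at [0.218, 0.559, 0.219] pointing down, gripper open.
Joint ranges: [-2.96, 2.96], [-0.89, 2.26], [0.02, 2.5], [-1.34, 4.48], [0, 2.73], [-2.66, 2.66]. Speed limits (rad/s): [2.39, 2.39, 2.79, 3.14, 3.14, 3.14].

### API

Orientations are given as a rotation vector (axis times angle).
In Python, from plant import robot gives the robot as it stands.
- The arm moves only by the shell command python3 -m handwheel 'ROWS' [OPENING] [FORCE]. ROWS is text: rows parted by semicolons, each of 6 numbers parted by spaces: the shift along the world's x, y, z each as a share of 0.3 m, from -1 to 1, then the turn, a rotation vector about the world's x, y, z each as a share of 45 degrees, from -1 to 1. A call has 1 to 5 rows; each row is the pose to reach, as a shift and turn from the pose commanded when the call began; what a row does not reach only later rows make up. A row lasts 1/10 s, in which the tool goes at most 50 mm and 8.59 degrees, less where a joint would pass 70% of its speed; a pose out of reach is approached as far as the arm can. A call with a number of a shift or a turn outside -1 to 1 is refused whole. A call with a gripper value outside its range is refused whole. OPENING is the closure, from -1 (fully open) to 1 (shut), set as the call begins (- or left out, the last holds). The fingers move at their own pace and stop on an object; FORCE is the grip in N (left out, the last holds). Time passes only in rows, so rows that repeat a pose let the fingers close. It gives the time, the measured TCP pose, the force and the opening at its end, in the units of the state.
- robot.read_state(): the state, without advancing time (a new reading comes with each control period).
- robot.read_camera(name): name is "scene" or "top"; returns (picture, depth): 420x560x3 uint8, red, green, blue; 420x560 float32, m along the optical axis (not along the pixel's ray), 0 where there is no reading.
- robot.camera_model(name): a dict with "camera_matrix" (3x3 intrinsics, pixels), "pose" (4x4, takes a point from camera to world coordinates). Camera axes: x right, y down, z forward; pixel columns grow to the right and rows downward; lengths in m; the calibration is good to about 2 mm. A picture is of the moment at which its call begins. camera_model takes no time and is no camera call.
- robot.close_job(): hands the job in, once; it reports no verdict.
Trained networks look in the newest picture that a camera, given by its name, has taken for a name from the list of things; names that differ only in an ending like _2 or _b are one class to them, and where a whole thing is asked for, a point or a joint stands for the part that bears it (a point fixed in the world has none). Each returns a list of dicts, best first, with "conf" (0 to 1); they miss things now and then, are a little off and sometimes report something else, mostly with a low value. They report only what shows in the picture. A call takes as long as a camera call.
- robot.look_for(camera, query): "rect" ([centre column, centre row, width, height] in pixels, round what is visible of it).
- robot.silhouettes(camera, query): "pixels" (420x560 bool, what is visible of it) and "rect" ([centre column, centre row, width, height] in pixels, round what is visible of it).
- robot.tip_of(camera, query): "at" ([row, column] in pixels: a listed point, or the origin of a listed thing).
The state is a dict: "t": time; "q": joint angles; "dq": joint speeds; "joint_torque": joint torques, N m; "tool_pos": TCP position; "orientation": TCP orientation; "force": force on the tool from outside, world axes, zero at the start; "wrist_torque": the same for the moment, N m; "opening": finger opening in m.
Only numpy, scipy, OpenCV 4.12 (cv2) and the standard library are available. Lean on these libraries where they do the work, as an engineer would, in place of code of your own. Each camera call takes 0.05 s, during which the arm holds its last target.

## Working session

There is one attempt and no reset: what is moved stays moved. The work goes in short steps, Python scripts to look and compute and a shell command to move; the robot and the scene stay as the last step left them, time stands still between calls to the robot, and variables do not carry over. Pictures are saved under pics/ and viewed, and the job is handed in when it is done.

```bash
ls; mkdir -p pics
python3 - <<'E'
from plant import robot
import cv2, numpy as np
s=robot.read_state();print({k:np.round(v,4).tolist() for k,v in s.items()}, robot.grasp_offset)
for c in ("scene","top"):
    im,d=robot.read_camera(c); cv2.imwrite(f"pics/{c}0.png",im[:,:,::-1]); np.save(f"pics/{c}0.npy",d)
    m=robot.camera_model(c);print(c,np.round(m["camera_matrix"],1).tolist(),np.round(m["pose"],4).tolist())
    for q in ("grip","pivot","tooth","catch_mid","shield"):
        print(q,[(round(r["conf"],2),np.round(r["at"],1).tolist()) for r in robot.tip_of(c,q)][:3])
E
```

```text
pics
{'t': 0.0, 'q': [1.1136, 0.1312, 1.4893, 0.0, 1.523, -0.0854], 'dq': [-0.0011, -0.0003, 0.0005, -0.0005, -0.0002, 0.0002], 'joint_torque': [0.0002, -55.9884, -49.1729, 0.0769, 0.0364, -0.0002], 'tool_pos': [0.2177, 0.5585, 0.2176], 'orientation': [-0.5805, -3.087, 0.0028], 'force': [-0.0859, -0.0456, 0.3526], 'wrist_torque': [-0.081, -0.0299, 0.0259], 'opening': 0.0929} 0.0188
scene [[503.4, 0.0, 282.0], [0.0, 503.4, 210.2], [0.0, 0.0, 1.0]] [[-0.438, 0.7576, -0.484, 1.0674], [0.8989, 0.3622, -0.2465, 0.216], [-0.0115, -0.543, -0.8396, 0.9852], [0.0, 0.0, 0.0, 1.0]]
grip [(0.7, [173.4, 294.8])]
pivot [(0.91, [170.3, 250.8])]
tooth [(0.72, [208.0, 321.4])]
catch_mid [(0.79, [227.8, 377.3])]
shield [(0.6, [234.1, 322.1])]
top [[521.6, 0.0, 270.2], [0.0, 521.6, 216.6], [0.0, 0.0, 1.0]] [[0.0248, -0.9855, 0.1678, 0.4113], [-0.9987, -0.0318, -0.0393, -0.0025], [0.0441, -0.1666, -0.985, 0.9892], [0.0, 0.0, 0.0, 1.0]]
grip [(0.62, [234.9, 268.3])]
pivot [(0.55, [237.0, 331.2]), (0.45, [336.7, 331.5])]
tooth [(0.79, [236.6, 234.6])]
catch_mid [(0.97, [235.4, 156.8])]
shield [(0.55, [248.1, 234.6])]
```

View pics/scene0.png

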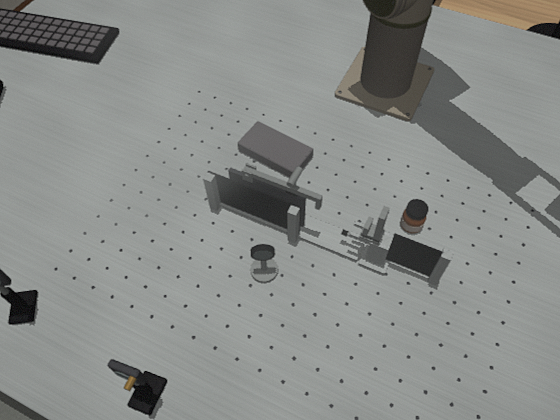

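View pics/top0.png

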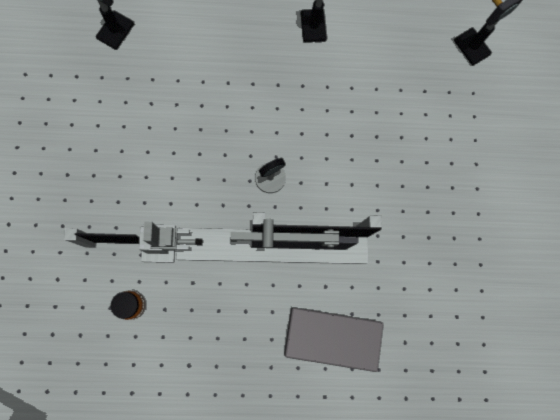

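```bash
cat > h.py <<'E'
import numpy as np
from plant import robot
def onz(c,rc,z):
    m=robot.camera_model(c);K=np.array(m["camera_matrix"]);P=np.array(m["pose"])
    d=P[:3,:3]@np.linalg.solve(K,[rc[1],rc[0],1.]);o=P[:3,3]
    return o+d*(z-o[2])/d[2]
def proj(c,p):
    m=robot.camera_model(c);K=np.array(m["camera_matrix"]);P=np.array(m["pose"])
    q=K@(P[:3,:3].T@(np.array(p)-P[:3,3]));return q[1]/q[2],q[0]/q[2]
E
python3 - <<'E'
from h import *
for c,l in (("scene",[("grip",173.4,294.8,.182),("pivot",170.3,250.8,.14),("tooth",208,321.4,.108),("cm",227.8,377.3,.122),("sh",234.1,322.1,0)]),("top",[("grip",234.9,268.3,.182),("pivot",237,331.2,.14),("tooth",236.6,234.6,.108),("cm",235.4,156.8,.122),("sh",248.1,234.6,0)])):
    for n,r,k,z in l: print(c,n,onz(c,(r,k),z).round(4))
E
```

```text
scene grip [ 0.5147 -0.0352  0.182 ]
scene pivot [ 0.5183 -0.1356  0.14  ]
scene tooth [0.5214 0.0299 0.108 ]
scene cm [0.5253 0.1521 0.122 ]
scene sh [ 0.5181  0.0365 -0.    ]
top grip [ 0.5198 -0.0324  0.182 ]
top pivot [ 0.5251 -0.1379  0.14  ]
top tooth [0.5251 0.0221 0.108 ]
top cm [0.5213 0.1507 0.122 ]
top sh [0.517  0.0243 0.    ]
```

Run:
```python
from h import *
import cv2
for c in ("top","scene"):
    d=np.load(f"pics/{c}0.npy");m=robot.camera_model(c);K=np.array(m["camera_matrix"]);P=np.array(m["pose"])
    v,u=np.mgrid[:420,:560]
    pc=np.stack([(u-K[0,2])/K[0,0]*d,(v-K[1,2])/K[1,1]*d,d],-1)@P[:3,:3].T+P[:3,3]
    np.save(f"pics/{c}pc.npy",pc)
    X,Y,Z=pc[...,0],pc[...,1],pc[...,2]
    reg=(d>0)&(abs(X-.522)<.06)&(Y>-.2)&(Y<.3)
    for n,lo,hi,y0,y1 in (("stop",.170,.182,.08,.3),("striker",.118,.127,.1,.2),("grip",.182,.195,-.1,.05),("bartop",.142,.151,-.15,.06),("gate",.118,.128,-.2,.06),("posttop",.08,.088,.1,.25)):
        k=reg&(Z>lo)&(Z<hi)&(Y>y0)&(Y<y1); p=pc[k]
        if len(p)>5:
            w=(cv2.fitLine(p[:,:2].astype(np.float32),2,0,.01,.01).ravel())
            print(c,n,len(p),"med",np.median(p,0).round(4),"min",np.percentile(p,2,axis=0).round(4),"max",np.percentile(p,98,axis=0).round(4),"dir",w[:2].round(3))
    im=cv2.imread(f"pics/{c}0.png")
    crop=im[200:280,120:380] if c=="top" else im[150:290,190:460]
    cv2.imwrite(f"pics/{c}0z.png",cv2.resize(crop,None,fx=2.9,fy=2.9,interpolation=cv2.INTER_CUBIC))
```

```text
top stop 156 med [0.5212 0.1556 0.1756] min [0.5069 0.15   0.1714] max [0.5352 0.1617 0.1784] dir [1.    0.012]
top striker 154 med [0.5209 0.1338 0.1215] min [0.5067 0.1272 0.1183] max [0.536  0.1954 0.126 ] dir [ 0.052 -0.999]
top grip 282 med [ 0.5222 -0.0315  0.1881] min [ 0.5016 -0.0395  0.1827] max [ 0.5436 -0.0241  0.192 ] dir [ 1.    -0.013]
top bartop 815 med [ 0.5229 -0.0756  0.1467] min [ 0.5129 -0.1463  0.143 ] max [0.5322 0.0237 0.1504] dir [ 0.007 -1.   ]
top gate 327 med [ 0.5437 -0.1322  0.1203] min [ 0.5174 -0.1863  0.118 ] max [ 0.5636 -0.0084  0.126 ] dir [0.134 0.991]
top posttop 316 med [0.5139 0.1703 0.084 ] min [0.5019 0.1029 0.0805] max [0.5401 0.2383 0.0876] dir [ 0.051 -0.999]
scene stop 97 med [0.5234 0.1564 0.176 ] min [0.5076 0.1507 0.1716] max [0.5375 0.162  0.1785] dir [1.    0.006]
scene striker 100 med [0.5243 0.1342 0.1215] min [0.5079 0.1273 0.1184] max [0.5379 0.197  0.1258] dir [0.069 0.998]
scene grip 157 med [ 0.5255 -0.0296  0.189 ] min [ 0.5033 -0.0382  0.1832] max [ 0.5455 -0.0237  0.1926] dir [ 1.    -0.002]
scene bartop 525 med [ 0.5251 -0.0673  0.1472] min [ 0.5163 -0.146   0.1424] max [0.5353 0.0255 0.1504] dir [ 0.012 -1.   ]
scene gate 466 med [ 0.5288 -0.0837  0.121 ] min [ 0.5209 -0.1844  0.1181] max [0.5644 0.0216 0.1267] dir [0.054 0.999]
scene posttop 360 med [0.5244 0.1724 0.084 ] min [0.5038 0.104  0.0803] max [0.5421 0.2431 0.0876] dir [ 0.036 -0.999]
```

View pics/top0z.png

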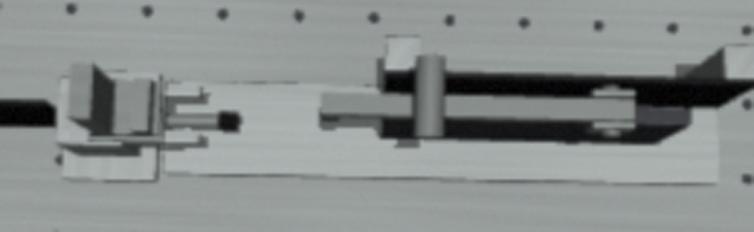

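View pics/scene0z.png

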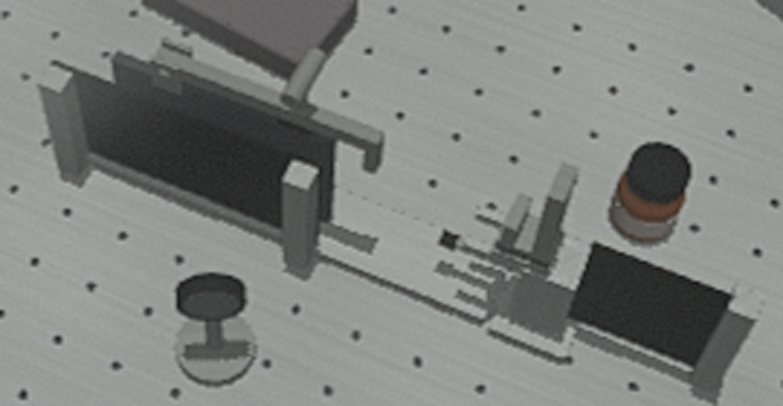

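```bash
python3 -m handwheel '.34 -.655 .15 0 0 .162;.34 -.655 .15 0 0 .162;.34 -.655 .15 0 0 .162;.34 -.655 .15 0 0 .162;.34 -.655 .15 0 0 .162' -1; python3 -m handwheel '.34 -.655 .06 0 0 .162;.34 -.655 .06 0 0 .162;.34 -.655 .06 0 0 .162;.34 -.655 .06 0 0 .162;.34 -.655 .06 0 0 .162'; python3 -m handwheel '.34 -.655 0 0 0 .162;.34 -.655 0 0 0 .162;.34 -.655 0 0 0 .162;.34 -.655 0 0 0 .162;.34 -.655 0 0 0 .162'; python3 -m handwheel '0 0 0 0 0 0;0 0 0 0 0 0;0 0 0 0 0 0'
```

```text
t: 1.1
tool_pos: [0.3215, 0.36, 0.265]
orientation: [0.386, 3.116, 0.001]
force: [-0.2, 0.3, -1.0]
opening: 0.0932
t: 1.6
tool_pos: [0.4233, 0.1628, 0.2823]
orientation: [0.188, 3.134, -0.001]
force: [0.7, 0.9, 0.3]
opening: 0.0929
t: 2.1
tool_pos: [0.5249, -0.0342, 0.2815]
orientation: [-0.011, 3.141, -0.001]
force: [-0.3, 0.8, -0.1]
opening: 0.0929
t: 2.4
tool_pos: [0.5237, -0.0295, 0.2817]
orientation: [-0.017, 3.142, 0.001]
force: [-0.4, 0.3, 1.1]
opening: 0.0931
```

```bash
python3 -m handwheel '0 -.005 -.13 0 0 0;0 -.005 -.26 0 0 0;0 -.005 -.34 0 0 0;0 -.005 -.395 0 0 0;0 -.005 -.395 0 0 0';  python3 - <<'E'
from h import *
import cv2
for c in ("top","scene"):
    im,d=robot.read_camera(c); crop=im[200:280,120:380] if c=="top" else im[130:270,190:460]
    cv2.imwrite(f"pics/{c}1z.png",cv2.resize(crop,None,fx=2.9,fy=2.9,interpolation=cv2.INTER_CUBIC))
E
```

```text
t: 2.9
tool_pos: [0.5217, -0.0302, 0.1604]
orientation: [0.019, -3.137, -0.002]
force: [-0.8, -1.0, 0.1]
opening: 0.093
```

View pics/scene1z.png

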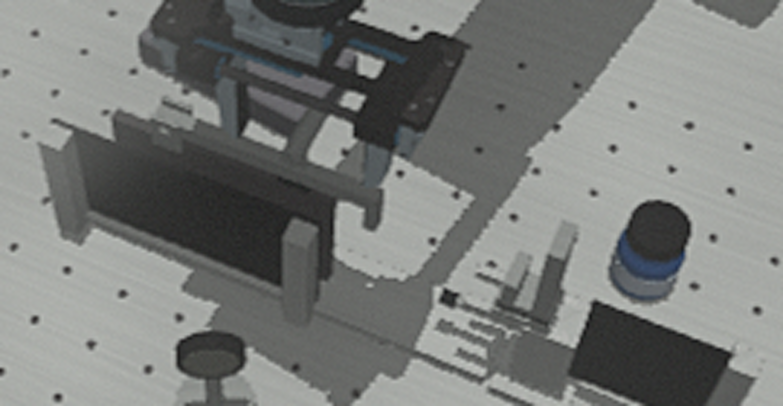

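```bash
python3 -m handwheel '0 0 0 0 0 0;0 0 0 0 0 0;0 0 0 0 0 0;0 0 0 0 0 0;0 0 0 0 0 0' 1 20; python3 -m handwheel '0 0 0 0 0 0;0 0 0 0 0 0;0 0 0 0 0 0;0 0 0 0 0 0;0 0 0 0 0 0'; python3 -c "
from h import *
for c in ('top','scene'):
  robot.read_camera(c)
  s=robot.read_state();print(s['tool_pos'],s['force'],s['opening'])"
```

```text
t: 3.5
tool_pos: [0.5241, -0.0321, 0.1634]
orientation: [-0.015, 3.141, -0.0]
force: [-0.0, -0.1, -0.3]
opening: 0.0578
t: 4.0
tool_pos: [0.5239, -0.032, 0.1631]
orientation: [0.016, -3.141, -0.0]
force: [-0.7, 0.9, 0.1]
opening: 0.0172
[ 0.52394201 -0.03194771  0.16310282] [ 0.10484665 -0.09413338 -0.22893239] 0.014977045728600757
[ 0.52392754 -0.03194912  0.16308061] [-0.71593503  0.40134599 -0.07570893] 0.015447161072915511
```

```bash
python3 -m handwheel '0 -.006 .014 0 0 0;0 -.0122 .0275 0 0 0;0 -.019 .041 0 0 0;0 -.0267 .054 0 0 0;0 -.0267 .054 0 0 0'; python3 -m handwheel '0 0 0 0 0 0;0 0 0 0 0 0';  python3 - <<'E'
from h import *
import cv2
for c in ("top","scene"):
    im,d=robot.read_camera(c); crop=im[200:280,120:380] if c=="top" else im[130:270,190:460]
    cv2.imwrite(f"pics/{c}2z.png",cv2.resize(crop[:,:,::-1],None,fx=2.9,fy=2.9,interpolation=cv2.INTER_CUBIC))
    s=robot.read_state();print(s['tool_pos'],s['force'],s['opening'])
E
```

```text
t: 4.6
tool_pos: [0.524, -0.0404, 0.18]
orientation: [-0.015, 3.141, -0.0]
force: [1.1, 1.1, -2.7]
opening: 0.0155
t: 4.8
tool_pos: [0.5239, -0.04, 0.1793]
orientation: [-0.015, 3.142, -0.0]
force: [1.5, 0.6, -2.4]
opening: 0.0152
[ 0.52394846 -0.04000841  0.17929803] [ 0.0279459  -0.21513904 -2.08817426] 0.015521777777289752
[ 0.52395141 -0.04000799  0.17928274] [ 1.21222491  0.75329837 -2.50889506] 0.015160001900794461
```

View pics/scene2z.png

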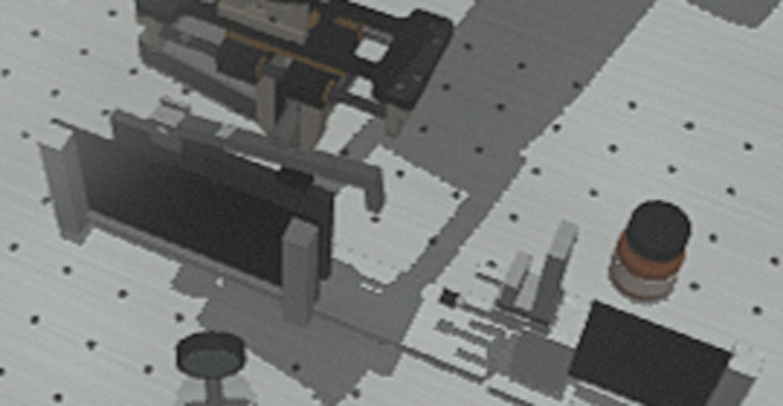

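```bash
python3 -m handwheel '-.0005 .05 0 0 0 0;-.001 .11 0 0 0 0;-.0015 .17 0 0 0 0;-.002 .23 0 0 0 0;-.0025 .27 0 0 0 0'; python3 -m handwheel '-.0005 .025 0 0 0 0;-.001 .05 0 0 0 0;-.001 .07 0 0 0 0;-.001 .07 0 0 0 0;-.001 .07 0 0 0 0';  python3 - <<'E'
from h import *
import cv2
for c in ("top","scene"):
    im,d=robot.read_camera(c); crop=im[200:280,120:380] if c=="top" else im[130:270,190:460]
    cv2.imwrite(f"pics/{c}3z.png",cv2.resize(crop[:,:,::-1],None,fx=2.9,fy=2.9,interpolation=cv2.INTER_CUBIC))
    s=robot.read_state();print(s['tool_pos'],s['force'],s['opening'])
E
```

```text
t: 5.4
tool_pos: [0.5232, 0.0422, 0.1793]
orientation: [-0.017, 3.141, -0.0]
force: [2.1, -1.9, -3.2]
opening: 0.0151
t: 5.9
tool_pos: [0.523, 0.0616, 0.1793]
orientation: [-0.015, 3.141, -0.001]
force: [3.9, -3.0, -3.5]
opening: 0.0154
[0.5230563  0.06148995 0.1792893 ] [ 2.86787916 -2.84764113 -5.07146172] 0.015654610135876632
[0.52302161 0.06150744 0.17932017] [ 4.08518717 -3.16707563 -3.67343644] 0.015058306129901996
```

View pics/scene3z.png

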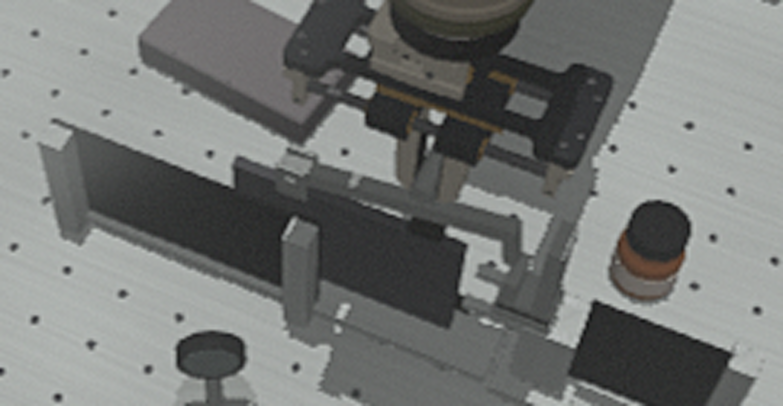

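```bash
python3 -m handwheel '.0015 .01 0 0 0 0;.0015 .02 0 0 0 0;.0015 .03 0 0 0 0;.0015 .035 0 0 0 0;.0015 .035 0 0 0 0'
cat > m.py <<'E'
from h import *
f=[]
for i in range(5):
    robot.read_camera("top"); s=robot.read_state(); f.append(s['force'])
print(s['t'],s['tool_pos'].round(5) if hasattr(s['tool_pos'],'round') else s['tool_pos'],np.mean(f,0).round(2),np.std(f,0).round(2))
E
python3 m.py
```

```text
t: 6.5
tool_pos: [0.523, 0.0719, 0.179]
orientation: [0.015, -3.141, 0.001]
force: [1.5, -5.0, -5.3]
opening: 0.0156
6.75 [0.52303 0.07195 0.17906] [ 1.61 -4.87 -5.17] [0.43 0.34 0.35]
```

```bash
python3 -m handwheel '0 .0033 0 0 0 0;0 .0067 0 0 0 0;0 .01 0 0 0 0;0 .01 0 0 0 0'; python3 m.py
```

```text
t: 7.15
tool_pos: [0.523, 0.075, 0.179]
orientation: [0.015, -3.141, 0.001]
force: [0.7, -5.2, -4.7]
opening: 0.0153
7.4 [0.52299 0.07502 0.17904] [ 1.19 -4.73 -4.96] [0.45 0.44 0.45]
```

```bash
python3 -m handwheel '0 .0017 0 0 0 0;0 .0033 0 0 0 0;0 .0033 0 0 0 0'; python3 m.py
```

```text
t: 7.7
tool_pos: [0.523, 0.076, 0.179]
orientation: [0.015, -3.141, 0.001]
force: [0.8, -5.6, -5.5]
opening: 0.0156
7.95 [0.523   0.07602 0.17904] [ 0.98 -4.67 -5.42] [0.4  0.4  0.39]
```

```bash
python3 -m handwheel '0 .0017 0 0 0 0;0 .0033 0 0 0 0;0 .0033 0 0 0 0'; python3 m.py
```

```text
t: 8.25
tool_pos: [0.523, 0.077, 0.179]
orientation: [0.015, -3.141, 0.001]
force: [0.5, -4.5, -4.0]
opening: 0.0154
8.5 [0.52299 0.07701 0.17903] [ 1.05 -5.1  -5.42] [0.27 0.32 0.5 ]
```

```bash
python3 -m handwheel '0 .001 0 0 0 0;0 .002 0 0 0 0;0 .002 0 0 0 0'; python3 m.py
```

```text
t: 8.8
tool_pos: [0.523, 0.0775, 0.179]
orientation: [0.015, -3.141, 0.001]
force: [1.7, -5.0, -5.0]
opening: 0.0153
9.05 [0.52301 0.07757 0.17907] [ 1.4  -5.3  -5.48] [0.11 0.27 0.39]
```

```bash
python3 -m handwheel '0 .001 0 0 0 0;0 .002 0 0 0 0;0 .002 0 0 0 0'; python3 m.py
```

```text
t: 9.35
tool_pos: [0.523, 0.0781, 0.179]
orientation: [0.015, -3.141, 0.001]
force: [0.2, -5.2, -5.1]
opening: 0.0153
9.6 [0.52297 0.07813 0.17902] [ 1.44 -5.22 -5.1 ] [0.34 0.82 0.31]
```

```bash
python3 -m handwheel '0 .001 0 0 0 0;0 .002 0 0 0 0;0 .002 0 0 0 0'; python3 m.py
```

```text
t: 9.9
tool_pos: [0.523, 0.0787, 0.179]
orientation: [0.015, -3.141, 0.001]
force: [0.9, -5.7, -5.8]
opening: 0.0154
10.15 [0.52299 0.07873 0.17903] [ 1.31 -5.32 -5.25] [0.39 0.35 0.28]
```

```bash
python3 -m handwheel '0 .001 0 0 0 0;0 .002 0 0 0 0;0 .002 0 0 0 0'; python3 m.py
```

```text
t: 10.45
tool_pos: [0.523, 0.0793, 0.179]
orientation: [0.015, -3.14, 0.001]
force: [0.7, -5.8, -4.4]
opening: 0.0153
10.7 [0.52295 0.07934 0.17898] [ 1.21 -5.37 -5.19] [0.27 0.39 0.46]
```

```bash
python3 -m handwheel '0 .001 0 0 0 0;0 .002 0 0 0 0;0 .002 0 0 0 0'; python3 m.py
```

```text
t: 11.0
tool_pos: [0.5229, 0.0799, 0.179]
orientation: [0.015, -3.14, 0.001]
force: [1.3, -5.3, -6.1]
opening: 0.0153
11.25 [0.52295 0.07989 0.17898] [ 0.9  -5.21 -5.43] [0.37 0.92 0.4 ]
```

```bash
python3 -m handwheel '0 .001 0 0 0 0;0 .002 0 0 0 0;0 .002 0 0 0 0'; python3 m.py
```

```text
t: 11.55
tool_pos: [0.523, 0.0805, 0.179]
orientation: [0.015, -3.141, 0.001]
force: [0.8, -5.0, -5.5]
opening: 0.015
11.8 [0.52295 0.08047 0.17898] [ 1.24 -5.25 -5.01] [0.38 0.52 0.22]
```

```bash
python3 -m handwheel '0 .001 0 0 0 0;0 .002 0 0 0 0;0 .002 0 0 0 0'; python3 m.py
```

```text
t: 12.1
tool_pos: [0.523, 0.0808, 0.1789]
orientation: [0.015, -3.14, 0.002]
force: [1.3, -7.3, -5.5]
opening: 0.0154
12.35 [0.52297 0.08075 0.17892] [ 1.1  -6.96 -4.96] [0.17 0.42 0.35]
```

```bash
python3 -m handwheel '0 .001 0 0 0 0;0 .001 0 0 0 0'; python3 m.py
```

```text
t: 12.55
tool_pos: [0.5229, 0.0809, 0.1789]
orientation: [0.014, -3.14, 0.002]
force: [1.4, -7.2, -6.3]
opening: 0.0153
12.8 [0.52294 0.0809  0.17889] [ 1.37 -7.79 -5.83] [0.35 0.27 0.31]
```

```bash
python3 -m handwheel '0 .002 -.003 0 0 0;0 .004 -.006 0 0 0;0 .0058 -.0088 0 0 0;0 .0058 -.0088 0 0 0'; python3 m.py
```

```text
t: 13.2
tool_pos: [0.523, 0.0824, 0.1767]
orientation: [0.014, -3.141, 0.003]
force: [-0.9, -8.4, -2.8]
opening: 0.0151
13.45 [0.52297 0.08244 0.17671] [ 0.   -8.34 -2.93] [0.55 0.39 0.41]
```

```bash
python3 -m handwheel '0 .0022 -.0033 0 0 0;0 .0044 -.0067 0 0 0;0 .0065 -.01 0 0 0;0 .0065 -.01 0 0 0'; python3 m.py
```

```text
t: 13.85
tool_pos: [0.523, 0.0844, 0.1738]
orientation: [0.015, -3.141, 0.003]
force: [-1.0, -8.4, -2.0]
opening: 0.0154
14.1 [0.52299 0.08441 0.1738 ] [-0.67 -8.28 -1.89] [0.31 0.45 0.36]
```

```bash
python3 -m handwheel '0 .0023 -.0033 0 0 0;0 .0046 -.0067 0 0 0;0 .0068 -.0101 0 0 0;0 .0068 -.0101 0 0 0'; python3 m.py
```

```text
t: 14.5
tool_pos: [0.523, 0.0866, 0.1707]
orientation: [0.015, -3.141, 0.003]
force: [-0.3, -8.0, -1.8]
opening: 0.0155
14.75 [0.52298 0.08655 0.17078] [-1.02 -7.63 -2.26] [0.18 0.22 0.27]
```

```bash
python3 -m handwheel '0 .0023 -.0034 0 0 0;0 .0046 -.0068 0 0 0;0 .0069 -.0102 0 0 0;0 .0069 -.0102 0 0 0'; python3 m.py
```

```text
t: 15.15
tool_pos: [0.5229, 0.0888, 0.1676]
orientation: [0.015, -3.141, 0.002]
force: [-1.4, -8.2, -2.7]
opening: 0.0153
15.4 [0.52294 0.08878 0.16766] [-0.45 -7.18 -2.16] [0.46 0.42 0.41]
```

```bash
python3 -m handwheel '0 .0033 -.005 0 0 0;0 .0066 -.0098 0 0 0;0 .0095 -.0142 0 0 0;0 .0095 -.0142 0 0 0'; python3 m.py
python3 - <<'E'
from h import *
import cv2
for c in ("top","scene"):
    im,d=robot.read_camera(c); crop=im[200:280,120:380] if c=="top" else im[130:270,190:460]
    cv2.imwrite(f"pics/{c}4z.png",cv2.resize(crop[:,:,::-1],None,fx=2.9,fy=2.9,interpolation=cv2.INTER_CUBIC))
E
```

```text
t: 15.8
tool_pos: [0.5231, 0.0911, 0.1649]
orientation: [0.015, -3.141, 0.004]
force: [-5.6, -10.4, 8.5]
opening: 0.0153
16.05 [0.52308 0.09109 0.16492] [-6.26 -9.96  8.31] [0.35 0.5  0.39]
```

View pics/scene4z.png

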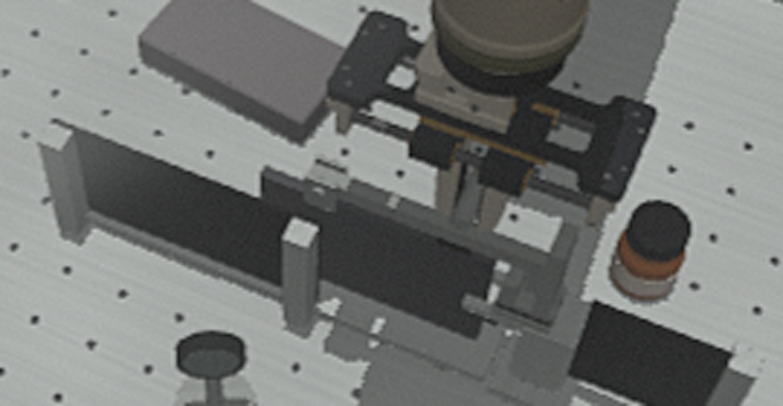

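```bash
python3 -m handwheel '0 0 .0025 0 0 0;0 0 .0025 0 0 0'; python3 m.py
python3 - <<'E'
from h import *
for c in ("top","scene"):
    im,d=robot.read_camera(c);m=robot.camera_model(c);K=np.array(m["camera_matrix"]);P=np.array(m["pose"])
    v,u=np.mgrid[:420,:560]
    pc=np.stack([(u-K[0,2])/K[0,0]*d,(v-K[1,2])/K[1,1]*d,d],-1)@P[:3,:3].T+P[:3,3]
    def an(pc,tag):
        X,Y,Z=pc[...,0],pc[...,1],pc[...,2]
        k=(abs(X-.5235)<.004)&(Z>.13)&(Z<.17)&(Y>-.2)&(Y<.2)
        for lo in np.arange(-.16,.2,.02):
            q=k&(Y>=lo)&(Y<lo+.02)
            if q.sum()>8: print(c,tag,round(lo,2),q.sum(),np.median(Z[q]).round(4))
    an(np.load(f"pics/{c}pc.npy"),"start"); an(pc,"now")
E
```

```text
t: 16.35
tool_pos: [0.523, 0.091, 0.165]
orientation: [0.014, -3.141, 0.004]
force: [-3.6, -9.2, 4.4]
opening: 0.0157
16.6 [0.52302 0.09104 0.16502] [ -3.87 -10.19   3.62] [0.47 0.65 0.6 ]
top start -0.16 23 0.1473
top start -0.14 59 0.1471
top start -0.12 62 0.1467
top start -0.1 61 0.1468
top start -0.08 57 0.1467
top start -0.06 53 0.1467
top start -0.04 13 0.147
top start -0.02 60 0.147
top start -0.0 58 0.1473
top start 0.02 24 0.1472
top start 0.14 24 0.1529
top now -0.04 20 0.1471
top now -0.02 50 0.1471
scene start -0.16 13 0.1473
scene start -0.14 28 0.1476
scene start -0.12 24 0.1476
scene start -0.1 29 0.1476
scene start -0.08 35 0.1477
scene start -0.06 22 0.1472
scene start -0.04 36 0.1471
scene start -0.02 32 0.1471
scene start -0.0 35 0.1473
scene start 0.02 21 0.1474
scene now -0.02 32 0.1482
scene now -0.0 37 0.1468
scene now 0.02 44 0.1469
scene now 0.04 40 0.147
scene now 0.06 42 0.1463
scene now 0.08 32 0.1447
scene now 0.1 48 0.1467
scene now 0.12 53 0.1467
scene now 0.14 20 0.1466
```

```bash
python3 -m handwheel '0 -.002 .0012 0 0 0;0 -.004 .0012 0 0 0;0 -.006 .0012 0 0 0;0 -.006 .0012 0 0 0'; python3 m.py
```

```text
t: 17.1
tool_pos: [0.523, 0.0903, 0.1651]
orientation: [0.015, -3.141, 0.001]
force: [-2.3, -5.2, 1.4]
opening: 0.0153
17.35 [0.52302 0.09025 0.16508] [-2.65 -4.92  1.51] [0.67 0.44 0.23]
```

```bash
python3 -m handwheel '0 -.002 0 0 0 0;0 -.004 0 0 0 0;0 -.004 0 0 0 0'; python3 m.py
```

```text
t: 17.65
tool_pos: [0.523, 0.0893, 0.1651]
orientation: [0.015, -3.141, 0.001]
force: [-2.9, -4.0, 2.0]
opening: 0.0157
17.9 [0.52303 0.0893  0.16507] [-3.42 -4.94  2.36] [0.58 0.19 0.4 ]
```

```bash
python3 -m handwheel '0 -.0015 0 0 0 0;0 -.003 0 0 0 0;0 -.003 0 0 0 0'; python3 m.py
```

```text
t: 18.2
tool_pos: [0.5231, 0.0885, 0.1651]
orientation: [0.015, -3.141, 0.0]
force: [-2.6, -4.0, 2.7]
opening: 0.0154
18.45 [0.52305 0.08845 0.16509] [-3.22 -4.3   2.45] [0.69 0.27 0.56]
```

```bash
python3 -m handwheel '0 -.001 0 0 0 0;0 -.002 0 0 0 0;0 -.002 0 0 0 0'; python3 m.py
```

```text
t: 18.75
tool_pos: [0.523, 0.0879, 0.1651]
orientation: [0.015, -3.141, 0.0]
force: [-2.4, -4.3, 2.7]
opening: 0.0155
19.0 [0.52305 0.08788 0.16508] [-3.24 -4.18  2.55] [0.34 0.48 0.6 ]
```

```bash
python3 -m handwheel '0 -.0007 0 0 0 0;0 -.0014 0 0 0 0;0 -.0014 0 0 0 0'; python3 m.py
```

```text
t: 19.3
tool_pos: [0.5231, 0.0875, 0.1651]
orientation: [0.015, -3.141, 0.0]
force: [-2.8, -4.2, 2.2]
opening: 0.0155
19.55 [0.52304 0.08746 0.16507] [-2.88 -3.98  2.23] [0.44 0.69 0.25]
```

```bash
python3 -m handwheel '0 -.0007 0 0 0 0;0 -.0014 0 0 0 0;0 -.0014 0 0 0 0'; python3 m.py
```

```text
t: 19.85
tool_pos: [0.5231, 0.0873, 0.165]
orientation: [0.016, -3.141, -0.0]
force: [-4.2, -3.3, 3.9]
opening: 0.0152
20.1 [0.52309 0.08727 0.16505] [-4.78 -3.77  4.01] [0.52 0.52 0.29]
```

```bash
python3 -m handwheel '0 -.0007 0 0 0 0;0 -.0014 0 0 0 0;0 -.0014 0 0 0 0'; python3 m.py
```

```text
t: 20.4
tool_pos: [0.5231, 0.0871, 0.165]
orientation: [0.016, -3.141, -0.001]
force: [-5.1, -2.0, 5.4]
opening: 0.0157
20.65 [0.52308 0.0871  0.16501] [-4.59 -2.19  4.41] [0.59 0.44 0.43]
```

```bash
python3 -m handwheel '-.001 -.0008 .001 0 0 0;-.001 -.0016 .001 0 0 0;-.001 -.0016 .001 0 0 0'; python3 m.py
```

```text
t: 20.95
tool_pos: [0.5231, 0.0868, 0.1651]
orientation: [-0.016, 3.141, 0.001]
force: [-3.9, 0.7, 4.5]
opening: 0.0154
21.2 [0.5231  0.08674 0.16503] [-4.29  1.44  4.73] [0.56 0.53 0.61]
```

```bash
python3 -m handwheel '0 0 0 0 0 0;0 0 0 0 0 0;0 0 0 0 0 0;0 0 0 0 0 0;0 0 0 0 0 0' .14; python3 m.py;  python3 - <<'E'
from h import *
import cv2
for c in ("top","scene"):
    im,d=robot.read_camera(c); crop=im[200:280,120:380] if c=="top" else im[130:270,190:460]
    cv2.imwrite(f"pics/{c}5z.png",cv2.resize(crop[:,:,::-1],None,fx=2.9,fy=2.9,interpolation=cv2.INTER_CUBIC))
    print(robot.read_state()["opening"])
E
```

```text
t: 21.7
tool_pos: [0.5231, 0.0863, 0.1647]
orientation: [-0.015, 3.142, -0.0]
force: [-0.8, -0.7, -0.6]
opening: 0.0399
21.95 [0.52306 0.0864  0.16474] [ 0.04  0.02 -0.41] [0.34 0.31 0.46]
0.03994453331599216
0.03987241862259386
```

View pics/scene5z.png

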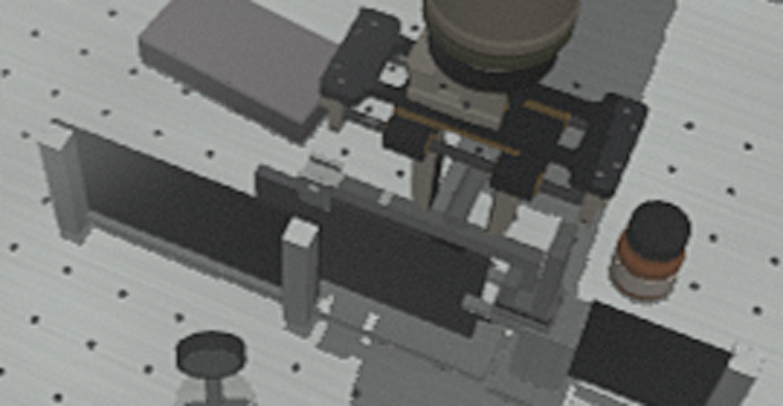

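Released, forces are zero and the gate is held. Now straight up.

```bash
python3 -m handwheel '0 0 .04 0 0 0;0 0 .12 0 0 0;0 0 .25 0 0 0;0 0 .4 0 0 0;0 0 .5 0 0 0'; python3 -m handwheel '-.1 0 .1 0 0 0;-.25 0 .2 0 0 0;-.4 0 .2 0 0 0;-.4 0 .2 0 0 0;-.4 0 .2 0 0 0';  python3 - <<'E'
from h import *
import cv2
for c in ("top","scene"):
    im,d=robot.read_camera(c); crop=im[190:290,50:390] if c=="top" else im[130:270,190:460]
    cv2.imwrite(f"pics/{c}6z.png",cv2.resize(crop[:,:,::-1],None,fx=2.35 if c=="top" else 2.9,fy=2.35 if c=="top" else 2.9,interpolation=cv2.INTER_CUBIC))
    m=robot.camera_model(c);K=np.array(m["camera_matrix"]);P=np.array(m["pose"])
    v,u=np.mgrid[:420,:560]
    pc=np.stack([(u-K[0,2])/K[0,0]*d,(v-K[1,2])/K[1,1]*d,d],-1)@P[:3,:3].T+P[:3,3]
    X,Y,Z=pc[...,0],pc[...,1],pc[...,2]
    k=(abs(X-.5235)<.004)&(Z>.135)&(Z<.16)&(Y>-.1)&(Y<.145)
    if k.sum()>20:print(c,k.sum(),np.polyfit(Y[k],Z[k],1).round(4),Y[k].min().round(4),Y[k].max().round(4))
    k=(abs(X-.5235)<.03)&(Z>.183)&(Z<.195)&(Y>0)&(Y<.145)
    print(k.sum(),np.median(pc[k],0).round(4))
    print("bystanders",[(n,[(round(r["conf"],2),np.round(onz(c,r["at"],0),3).tolist()) for r in robot.tip_of(c,n)][:1]) for n in ("jar","lens_mount","slide_box")])
print(robot.read_state()["t"])
E
```

```text
t: 22.55
tool_pos: [0.5236, 0.0865, 0.3194]
orientation: [-0.016, 3.137, 0.0]
force: [0.9, 1.3, 0.2]
opening: 0.04
t: 23.05
tool_pos: [0.4028, 0.0865, 0.3765]
orientation: [-0.016, 3.138, 0.0]
force: [-0.8, -0.2, -0.6]
opening: 0.04
top 340 [0.001  0.1468] -0.0301 0.0818
110 [0.5317 0.0821 0.1879]
bystanders [('jar', []), ('lens_mount', []), ('slide_box', [])]
scene 323 [-0.0129  0.147 ] -0.0307 0.1448
165 [0.5244 0.0876 0.1887]
bystanders [('jar', [(0.59, [0.418, 0.21, 0.0])]), ('lens_mount', [(0.74, [0.655, -0.043, 0.0])]), ('slide_box', [(0.83, [0.355, -0.168, -0.0])])]
23.45
```

View pics/scene6z.png

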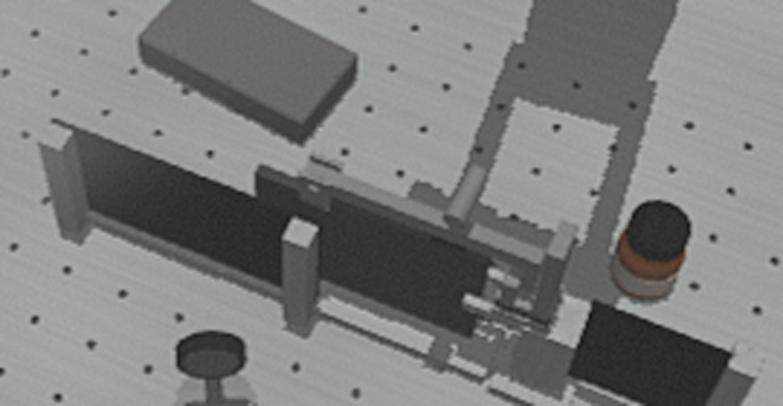

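View pics/top6z.png

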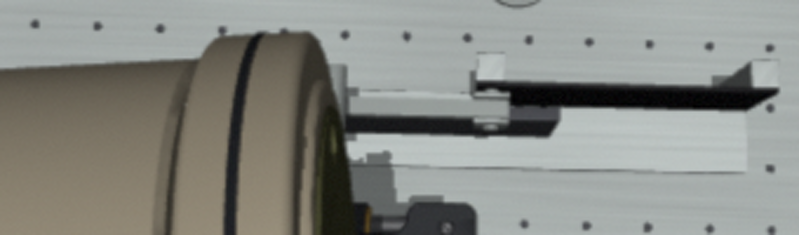

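```bash
python3 -c "
from plant import robot
print(robot.close_job())"
```

```text
the job is handed in; nothing more can be done
None
```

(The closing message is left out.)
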